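# Open the model boat's deckhouse and offer up the gear plate

## Task

On the model boat, lever the hinged deckhouse cover open with the filling knife under its lip, without touching the cover with the gripper, until it falls back fully open, and lay the knife flat back on the table. Then pick up the mounting plate by its black housing and hold it level over the well, about a centimetre above the wooden rim and not touching the boat, with each of its three holes in line with its threaded insert (single hole towards the bow) so that the screws can be started. Finish still holding it there; do not put it down, and leave everything else on the table alone.

Things in the scene. Friction and masses are not known exactly. Their poses are not given: they have to be found in the camera images.
- boat: wooden model boat, 365 mm long, 134 mm wide, fixed in a cradle on the table; origin on the table under the centre of its well; its x points to the pointed bow, its y across the boat towards the cover's hinge side, its z up. Deck top 70 mm above the table; on it a rectangular wooden rim, 136 (x) x 110 (y) mm, its top at 80 mm, around an open well of 60 x 42 mm. The three threaded inserts sit in this rim.
- cover (a joint): angle of the hinged deckhouse cover (a hollow wooden hood 142 x 114 x 40 mm, 0.10 to 0.18 kg, that stands on the rim): 0 shut, 2.1 fully open against its stop. It turns about a line along the boat's x through the hinge point; its free edge on the boat's -y side swings up and over towards +y. The hinge is almost free: let go short of about 1.1 rad it falls shut, pushed beyond about 1.4 rad it falls fully open by itself.
- hinge (a point): middle of the cover's hinge line, which runs along the boat's x, 80 mm above the table; fixed to the boat, with the boat's axes
- lip (a point): middle of the outer edge of the cover's lip, on its underside, 132 mm from the hinge; moves with the cover, whose y points from lip to hinge. The lip is a flat strip 150 mm long, 3 mm thick, that juts out 15 mm beyond the rim over the side deck on the boat's -y side. Shut, its underside is 80 mm above the table, with an open gap 10 mm high and 15 mm deep between it and the deck.
- knife_grip (a point): grip point of a filling knife lying on the table: centre of the wooden handle, half-way up. Its x points along the knife to the blade's tip, z up. The handle is 115 mm long (from 70 mm behind to 45 mm ahead of this point), 18 mm wide, 24 mm high. The thin steel blade, 22 mm wide and 2 mm thick, lies level at mid-height of the handle, that is at the height of this point. The knife weighs 70 g.
- knife_tip (a point): tip of the knife's blade, centre of its thickness, 130 mm ahead of the grip point
- plate_center (a point): centre of the mounting plate part, half-way up: an aluminium plate 100 (x) x 72 (y) x 4 mm lying on the table, with a black gear housing 44 (x) x 20 (y) mm standing on its middle, whose top is 30 mm above the plate's underside. This point is 15 mm above the underside. z up, x towards the end with the single hole. The part weighs 100 to 200 g; take it by the housing across its 20 mm width.
- plate_hole0 (a point): 7 mm through hole of the mounting plate; the point is at the centre of the hole on the plate's underside; at the two-hole end, on the plate's -y side (x -40, y -26 mm); belongs over insert0
- plate_hole1 (a point): 7 mm through hole of the mounting plate; the point is at the centre of the hole on the plate's underside; at the two-hole end, on the plate's +y side (x -40, y +26 mm); belongs over insert1
- plate_hole2 (a point): 7 mm through hole of the mounting plate; the point is at the centre of the hole on the plate's underside; the single hole at the other end (x +40, y 0 mm); belongs over insert2
- insert0 (a point): threaded brass insert (bore 6 mm, brass rim 11 mm) in the wooden rim around the boat's well, hidden under the closed cover; the point is the mouth of the hole, level with the rim's top, 80 mm above the table; boat x -40, y -26 mm
- insert1 (a point): threaded brass insert (bore 6 mm, brass rim 11 mm) in the wooden rim around the boat's well, hidden under the closed cover; the point is the mouth of the hole, level with the rim's top, 80 mm above the table; boat x -40, y +26 mm
- insert2 (a point): threaded brass insert (bore 6 mm, brass rim 11 mm) in the wooden rim around the boat's well, hidden under the closed cover; the point is the mouth of the hole, level with the rim's top, 80 mm above the table; the single one towards the bow, boat x +40, y 0 mm
- knife: the filling knife as a whole; origin at the centre of the underside of its handle, 12 mm below the grip point, same axes
- plate: the mounting plate part as a whole; origin at the centre of its underside, 15 mm below plate_center, same axes
- glue_bottle: white glue bottle with an orange cap, 56 mm across, 150 mm tall, standing; origin at the centre of its underside; leave it alone
- jar: glass jar with a lid, 84 mm across, 110 mm tall, standing; origin at the centre of its underside; leave it alone
- remote: black remote control, 165 x 42 x 18 mm, lying flat, long way along its y; origin at the centre of its underside; leave it alone
- bar_clamp: bar clamp lying flat, 200 mm steel bar along its x, black jaws and a red handle reaching about 75 mm towards its -y, 26 mm high; origin under the middle of the bar; leave it alone
- spring_clamp: small black spring clamp lying flat, about 100 mm long along its x, 45 mm wide, 18 mm high; origin on the table near its middle; leave it alone
- marker: marker pen lying flat, 142 mm long along its x, 14 mm thick; origin 52 mm from its rear end, on the table; leave it alone
- mug: blue mug, 80 mm across, 95 mm tall, handle on its +y side; origin at the centre of its underside; leave it alone
Things that resemble listed ones, but are neither listed nor needed, are in the scene too. Of the things shaped like the plate, the aluminium one is meant.

How it is judged:
On the way, in this order (a step that is already met when the one before it is completed fails the run):
1. the knife levers the cover up off the rim (value of joint cover above 0.3 rad and contact force between knife and cover above 0.05 N), for 0.05 s.
2. the cover is fully open (value of joint cover above 1.8 rad), for 0.2 s.
3. the knife lies on the table, let go (height (world z) of knife_grip below 0.035 m and contact force between the fingers and knife below 0.1 N and linear speed of knife below 0.03 m/s), for 0.2 s.
At the end, for the whole second after the job is handed in: The cover stands open beyond 1.7 rad; the knife lies on the table, at rest, free of the gripper and the boat; the plate is held by the gripper, at rest, tilted less than 0.1 rad, touching neither boat nor cover nor knife, each hole within 4 mm sideways of its insert and 3 to 22 mm above it (all of step 3 and value of joint cover above 1.7 rad and horizontal distance between plate_hole0 and insert0 below 0.004 m and z of plate_hole0 in the frame of insert0 between 0.003 and 0.022 m and horizontal distance between plate_hole1 and insert1 below 0.004 m and z of plate_hole1 in the frame of insert1 between 0.003 and 0.022 m and horizontal distance between plate_hole2 and insert2 below 0.004 m and z of plate_hole2 in the frame of insert2 between 0.003 and 0.022 m and angle between plate's own z axis and vertical below 0.1 rad and linear speed of plate below 0.03 m/s and contact force between the fingers and plate above 1 N and contact force between each of plate, knife and boat below 0.1 N and contact force between plate and knife below 0.1 N and contact force between plate and cover below 0.1 N); the arm keeps its last pose, push and grip.
It fails at once if the knife is dropped or thrown (contact force between the fingers and knife below 0.05 N and linear speed of knife above 0.8 m/s).
It fails at once if the gripper or arm touches the cover (contact force between any of the fingers, the arm and cover above 1 N).
It fails at once if a bystander is moved more than 30 mm (distance of any of glue_bottle, jar, remote, bar_clamp, spring_clamp, marker, mug from where it was at the start of the episode above 0.03 m).
It also fails if it takes over 67 s, if anything falls off the work surface, if the arm or the gripper's body presses on something with over 40 N, if the wrist force passes 120 N, or if a joint passes its speed limit or range.

## Robot

A 6-joint arm with a two-finger parallel gripper is mounted at the origin on the work surface. World frame = base frame: x ahead of the robot, y to its left, z up, the work surface at z = 0. Lengths are in m, angles in rad, forces in N, time in s.
With the tool pointing down it reaches from about 0.225 to 0.875 m from the base axis. Payload 3.4 kg.
Tool frame: the origin (TCP) lies midway between the tips of the shut fingers; the grasp point (between the pads) lies 19 mm behind it (manip.grip_point_offset is the distance from the TCP to the grasp point, in m); x points along the fingers, y is the direction in which the jaws open and shut, and the axes are right-handed (so a half turn about x gives the same grasp; the last joint's range is limited). The gripper opens to 85 mm and grips with 20 to 120 N. Pads are 22 mm wide; open, the fingers measure 114 mm over their backs; the gripper's body (76 mm by 85 mm) begins 54 mm behind the grasp point. The pads swing forward as they close: fully open they stand 13 mm farther back than shut.
Start: joints at [-1.322, 0.276, 1.505, -0, 1.361, -0.121], TCP at [0.208, -0.536, 0.231] pointing down, gripper open.
Joint ranges: [-2.89, 2.89], [-0.75, 2.08], [0.22, 2.7], [-1.18, 4.32], [0.11, 2.71], [-2.7, 2.7]. Speed limits (rad/s): [2.57, 2.57, 3.14, 3.14, 3.14, 3.14].

## Interface

Orientations are given as a unit quaternion [w, x, y, z].
In Python, from rig import manip gives the robot as it stands.
- The arm moves only by the shell command python3 -m crank 'ROWS' [FORCE]. ROWS is a JSON object of lists of equal length, an entry for each row: "grip": the opening, from 0 (shut) to 1 (fully open); "slide": the shift along the world's x, y, z in cm, a list of three; "roll": the turn about the world's z in degrees. In form: {"grip": [grip, ...], "slide": [[dx, dy, dz], ...], "roll": [roll, ...]}. A call has 1 to 20 rows; each row is the pose to reach, as a shift and turn from the pose commanded when the call began; what a row does not reach only later rows make up. A row lasts 1/10 s, in which the tool goes at most 50 mm and 8.59 degrees, less where a joint would pass 70% of its speed; a pose out of reach is approached as far as the arm can. A call with a gripper value outside its range is refused whole. The fingers move at their own pace and stop on an object; FORCE is the grip in N (left out, the last holds). Time passes only in rows, so rows that repeat a pose let the fingers close. It gives the time, the measured TCP pose, the force and the opening at its end, in the units of the state.
- manip.get_state(): the state, without advancing time (a new reading comes with each control period).
- manip.get_image(name): name is "side" or "top"; returns a dict with "frame" (384x512x3 uint8, red, green, blue), "K" (3x3 intrinsics, pixels), "distortion" ([k1, k2, p1, p2, k3] as OpenCV has them; the pictures are not rectified), "R" (3x3) and "t" (3): a world point X has camera coordinates R X + t. Camera axes: x right, y down, z forward; pixel columns grow to the right and rows downward; lengths in m; the calibration is good to about 2 mm. A picture is of the moment at which its call begins. There is no depth.
- manip.sign_off(): hands the job in, once; it reports no verdict.
The state is a dict: "clock": time; "qpos": joint angles; "qd": joint speeds; "effort": joint torques, N m; "position": TCP position; "ee_rot": TCP orientation; "contact_force": force on the tool from outside, world axes, zero at the start; "moment": the same for the moment, N m; "width": finger opening in m.
Only numpy, scipy, OpenCV 4.12 (cv2) and the standard library are available. Lean on these libraries where they do the work, as an engineer would, in place of code of your own. Each camera call takes 0.05 s, during which the arm holds its last target. There are 200 camera calls.

## Working session

There is one attempt and no reset: what is moved stays moved. The work goes in short steps, Python scripts to look and compute and a shell command to move; the robot and the scene stay as the last step left them, time stands still between calls to the robot, and variables do not carry over. Pictures are saved under pics/ and viewed, on a budget of 10 in all, crops included, one or two more only if the job needs it, and the job is handed in when it is done.

```bash
ls; mkdir -p pics; python3 - <<'E'
from rig import manip
import cv2,numpy as np
s=manip.get_state();print(s, manip.grip_point_offset)
for n in("side","top"):
    d=manip.get_image(n);cv2.imwrite(f"pics/{n}0.png",d["frame"][...,::-1]);print(n,d["K"],d["distortion"],d["R"],d["t"])
    print(-np.array(d["R"]).T@d["t"])
E
```

```text
pics
{'clock': 0.0, 'qpos': array([-1.32201038e+00,  2.76575939e-01,  1.50616909e+00,  2.41092786e-06,
        1.36064088e+00, -1.20985275e-01]), 'qd': array([ 0.00077884,  0.00166712,  0.00045096,  0.00092252,  0.00089804,
       -0.00024114]), 'effort': array([-3.86777847e-04, -4.16764677e+01, -2.45803928e+01, -2.58233913e-04,
        1.09398243e-02, -7.23592876e-06]), 'position': array([ 0.20767912, -0.53561955,  0.23043622]), 'ee_rot': array([-0.12935733, -0.69501586, -0.13062288,  0.69509517]), 'contact_force': array([ 0.12828688,  0.69217979, -0.68191372]), 'moment': array([-0.03131211, -0.00406216,  0.02884092]), 'width': 0.08535697225057252} 0.0187
side [[418.07922005   0.         257.77795489]
 [  0.         418.07922005 192.66590942]
 [  0.           0.           1.        ]] [-0.10914973  0.          0.          0.          0.        ] [[ 0.99565877 -0.09258371 -0.00958477]
 [-0.07629298 -0.75277677 -0.65383982]
 [ 0.05331972  0.65173261 -0.75657228]] [-0.56441241  0.10808234  1.31816799]
[ 0.49992374 -0.82998658  1.06254813]
top [[424.19706251   0.         250.04791336]
 [  0.         424.19706251 192.80489473]
 [  0.           0.           1.        ]] [-0.15729723  0.          0.          0.          0.        ] [[ 0.01842683 -0.99966683  0.01807419]
 [-0.9822303  -0.02147642 -0.1864468 ]
 [ 0.18677285 -0.01431739 -0.98229879]] [-0.02816625  0.56856188  1.29867671]
[0.31642017 0.00264747 1.38220419]
```

```bash
python3 - <<'E'
import cv2
for n in("side","top"):
    a=cv2.imread(f"pics/{n}0.png");cv2.imwrite(f"pics/{n}0b.png",cv2.resize(a,(800,600),interpolation=cv2.INTER_CUBIC))
E
```

```text
(no output)
```

View pics/top0b.png

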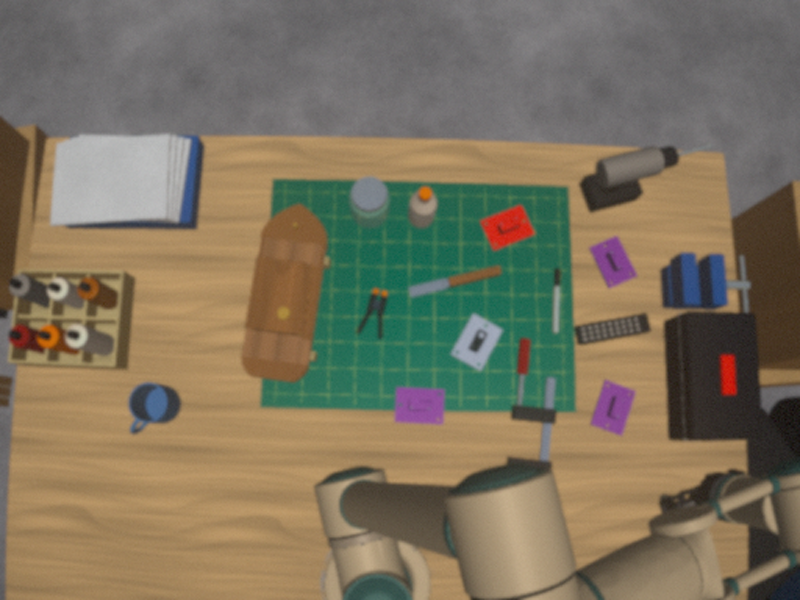

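View pics/side0b.png

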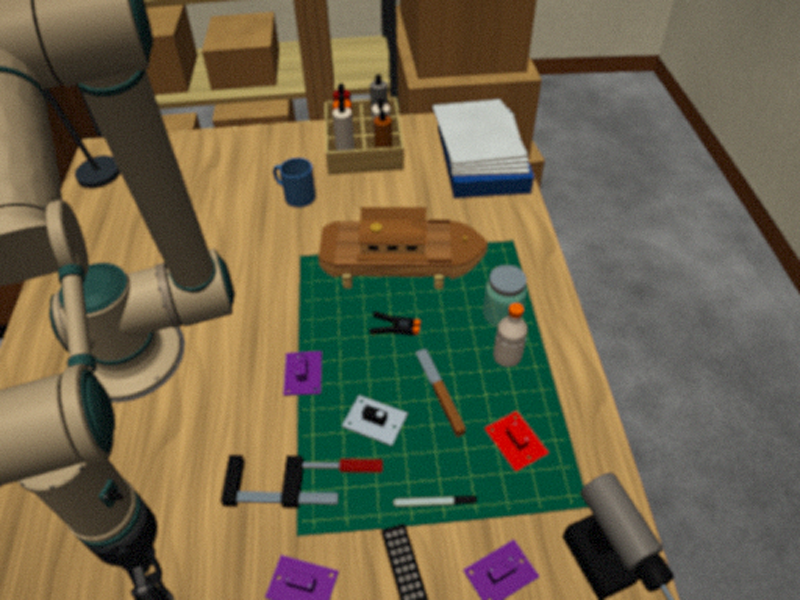

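Top view (800 px scale): boat at (288,295) with its bow up, knife at (455,282) with its tip to the left, and the aluminium plate at (477,342). Plate lookalikes are purple at (420,405), (613,262) and (612,407), and red at (508,226). The thin marker at (557,300) could be taken for the knife. I choose the silver plate with the black housing, and the wooden-handled knife. One close crop will check both.

```bash
python3 - <<'E'
import cv2,numpy as np
T=cv2.imread("pics/top0.png");S=cv2.imread("pics/side0.png")
def c(a,x,y,w,h,k):return cv2.resize(a[y:y+h,x:x+w],(400,300),interpolation=cv2.INTER_CUBIC)
o=np.vstack([np.hstack([c(T,281,197,48,36,0),c(S,212,245,56,42,0)]),np.hstack([c(T,256,155,72,54,0),c(T,125,120,176,132,0)])])
cv2.imwrite("pics/c1.png",o)
E
```

```text
(no output)
```

View pics/c1.png

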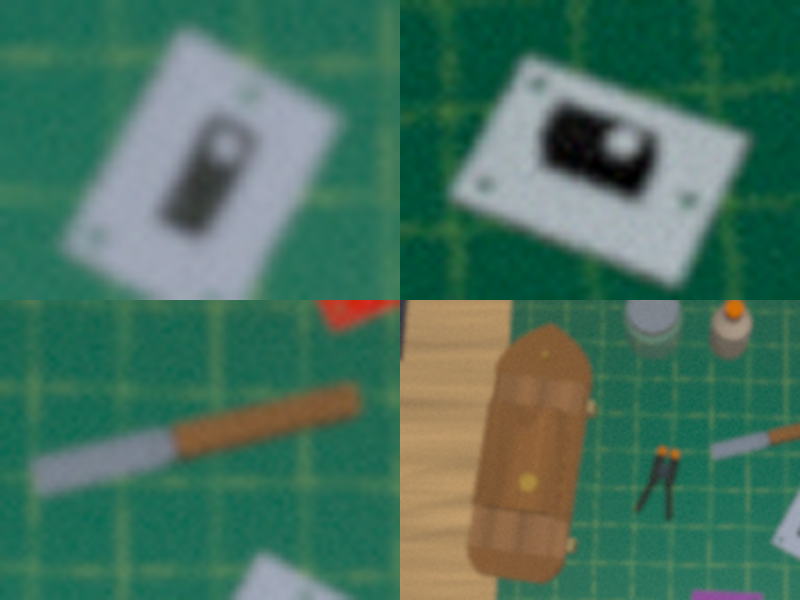

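Crop: the silver plate has its single hole at the upper right in the top view, beside the white disc, and the two holes at the other end. The knife tip points left. The boat's lip side faces the knife. Next I measure the plate and knife and enlarge the boat.

```bash
cat > h.py <<'E'
import cv2,numpy as np,pickle,os
def cams():
    from rig import manip
    return {n:manip.get_image(n) for n in("top","side")}
def ray(d,p):
    p=np.asarray(p,float).reshape(-1,1,2)
    u=cv2.undistortPoints(p,np.array(d["K"]),np.array(d["distortion"]))[:,0]
    R=np.array(d["R"]);return -R.T@np.array(d["t"]),np.c_[u,np.ones(len(u))]@R
def onz(d,p,z):
    c,r=ray(d,p);return c+r*((z-c[2])/r[:,2])[:,None]
def proj(d,X):
    return cv2.projectPoints(np.asarray(X,float).reshape(-1,3),cv2.Rodrigues(np.array(d["R"]))[0],np.array(d["t"],float),np.array(d["K"]),np.array(d["distortion"]))[0][:,0]
def blob(m,near):
    n,l,s,c=cv2.connectedComponentsWithStats(m.astype(np.uint8))
    ok=[i for i in range(1,n) if s[i,4]>25];i=min(ok,key=lambda i:np.hypot(*(c[i]-near)))
    return l==i
def outline(d,m,z):
    """outline pixels of a mask cast on plane z -> minAreaRect in mm"""
    k=cv2.findContours(m.astype(np.uint8),cv2.RETR_EXTERNAL,cv2.CHAIN_APPROX_NONE)[0]
    k=max(k,key=cv2.contourArea)[:,0]
    return onz(d,k,z)
E
python3 - <<'E'
from h import *
D=cams();pickle.dump(D,open("d0.pkl","wb"))
for n,pl,kh,kb in(("top",(305,219),(303,177),(275,184)),("side",(240,268),(289,262),(274,235))):
    d=D[n];h=cv2.cvtColor(d["frame"],cv2.COLOR_RGB2HSV).astype(int);H,S,V=h[...,0],h[...,1],h[...,2]
    def show(nm,m,near,z):
        b=blob(m,near);ys,xs=np.nonzero(b);P=onz(d,np.c_[xs,ys],z);c=P.mean(0)[:2]
        r=cv2.minAreaRect((outline(d,b,z)[:,:2]*1000).astype(np.float32))
        w=np.linalg.svd(P[:,:2]-c,full_matrices=False)[2][0]
        print(n,nm,len(xs),"cen",(c*1000).round(1),"rect",np.round(r[0],1),np.round(r[1],1),"ang",np.degrees(np.arctan2(w[1],w[0])).round(1))
    show("plate",(S<75)&(V>120),pl,.004)
    show("housing",(V<75)&(S<160),pl,.03)
    show("handle",(H<20)&(S>120)&(V>70),kh,.02)
    show("blade",(S<100)&(V>95),kb,.013)
T=D["top"]["frame"][...,::-1];Sd=D["side"]["frame"][...,::-1]
a=cv2.resize(T[125:250,145:220],(360,600),interpolation=cv2.INTER_CUBIC)
b=cv2.resize(Sd[125:190,200:315],(440,249),interpolation=cv2.INTER_CUBIC)
o=np.zeros((600,800,3),np.uint8);o[:,:360]=a;o[:249,360:]=b
o=cv2.convertScaleAbs(o,alpha=1.5)
cv2.imwrite("pics/boat1.png",o)
E
```

```text
top plate 653 cen [ 496.4 -199.2] rect [ 496.5 -199.5] [ 76.7 105.1] ang 153.3
top housing 27 cen [ 489.1 -194.6] rect [ 488.8 -194.6] [11.5 23.4] ang 155.9
top handle 142 cen [ 634.8 -193.7] rect [ 635.  -194.1] [ 14.7 106.9] ang -74.7
top blade 226 cen [ 611.5 -100.9] rect [ 614.1 -114.1] [ 27.5 128.6] ang 108.9
side plate 642 cen [ 495.5 -203.4] rect [ 495.4 -200.9] [ 74.6 103.2] ang -27.0
side housing 94 cen [ 493.  -208.3] rect [ 495.1 -208.5] [26.6 44.5] ang -41.2
side handle 218 cen [ 633.2 -197.7] rect [ 632.8 -197.2] [ 19.6 114.3] ang -74.6
side blade 173 cen [607.1 -96.5] rect [606.9 -96.2] [24.  83.6] ang -74.7
```

View pics/boat1.png

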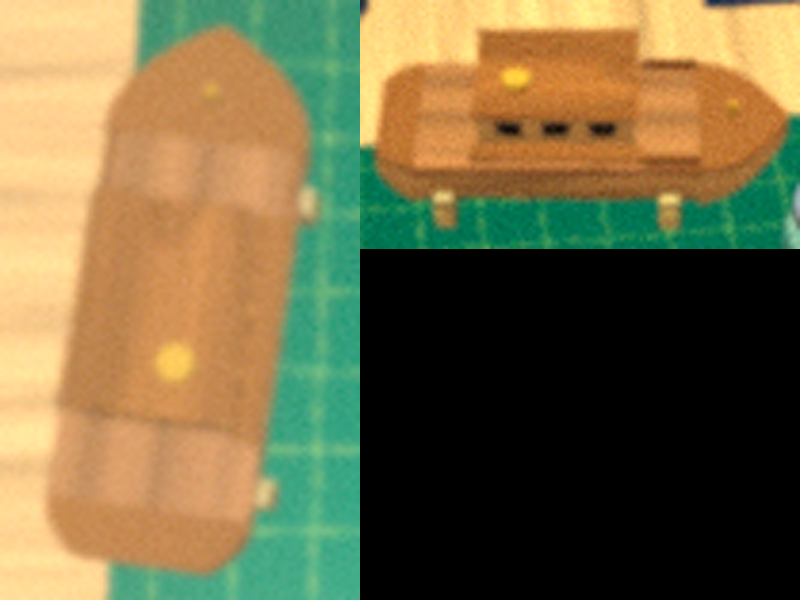

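```bash
python3 - <<'E'
from h import *
D=pickle.load(open("d0.pkl","rb"))
t=lambda *p:[(145+(x+.5)/4.8-.5,125+(y+.5)/4.8-.5) for x,y in p]
s=lambda *p:[(200+(x-359.5)/3.826-.5,125+(y+.5)/3.826-.5) for x,y in p]
mm=lambda X:(X*1000).round(1).tolist()
print("bow tip,dot,stern z70 top",mm(onz(D["top"],t((225,25),(210,90),(143,567)),.07)))
print("bow tip,dot z70 side",mm(onz(D["side"],s((787,122),(733,105)),.07)))
print("roof corners z120 top BL BR SL SR",mm(onz(D["top"],t((103,188),(300,214),(62,405),(263,437)),.12)))
print("roof side: SL BL (back), SR BR(front)",mm(onz(D["side"],s((480,30),(638,30),(478,117),(636,121)),.12)))
print("lip bottom/front side z80: S,B",mm(onz(D["side"],s((472,160),(640,160)),.08)))
# -y silhouette edges in the top view, between green mat and hull
f=D["top"]["frame"].astype(int);g=f[...,1]-f[...,0]
pts=[]
for r in range(150,232):
    row=g[r,170:225];k=np.nonzero((row[:-1]<0)&(row[1:]>=0))[0]
    if len(k):
        k=k[-1];pts.append((170+k-row[k]/(row[k+1]-row[k]),r))
P=onz(D["top"],pts,.07)
for p,q in list(zip(pts,P))[::4]:print(np.round(p,1),mm(q),end=" ")
E
```

```text
bow tip,dot,stern z70 top [[770.3, 177.9, 70.0], [724.1, 185.8, 70.0], [403.7, 214.6, 70.0]]
bow tip,dot z70 side [[765.5, 168.2, 70.0], [721.1, 194.6, 70.0]]
roof corners z120 top BL BR SL SR [[641.7, 244.5, 120.0], [627.1, 117.1, 120.0], [500.6, 262.6, 120.0], [483.4, 134.9, 120.0]]
roof side: SL BL (back), SR BR(front) [[500.5, 261.9, 120.0], [640.7, 247.2, 120.0], [493.2, 150.4, 120.0], [625.6, 131.9, 120.0]]
lip bottom/front side z80: S,B [[485.2, 139.5, 80.0], [628.8, 124.8, 80.0]]
[208.5 150. ] [703.0, 119.8, 70.0] [209. 154.] [689.7, 117.7, 70.0] [208.7 158. ] [676.4, 117.9, 70.0] [207.9 162. ] [663.1, 120.0, 70.0] [210.1 166. ] [650.1, 112.3, 70.0] [209.8 170. ] [637.0, 112.8, 70.0] [206.1 174. ] [623.7, 124.2, 70.0] [205.5 178. ] [610.6, 125.6, 70.0] [204.8 182. ] [597.6, 127.2, 70.0] [204.4 186. ] [584.6, 128.2, 70.0] [203.6 190. ] [571.7, 130.1, 70.0] [203. 194.] [558.9, 131.4, 70.0] [202.5 198. ] [546.0, 132.5, 70.0] [201.8 202. ] [533.3, 134.3, 70.0] [201.2 206. ] [520.5, 135.5, 70.0] [200.5 210. ] [507.8, 137.2, 70.0] [200. 214.] [495.2, 138.4, 70.0] [199.4 218. ] [482.6, 139.9, 70.0] [198.7 222. ] [470.0, 141.4, 70.0] [201.4 226. ] [457.7, 132.8, 70.0] [200.1 230. ] [445.1, 136.2, 70.0]
```

Boat: yaw about -6.2°, well centre about (565,199) mm, lip y about 130 mm, hinge about (572,261) mm. The two views agree to about 2 mm, and the sizes match the description. Knife grip is at (630.7,-182) mm, heading 105.3°. Now I move above the knife.

```bash
python3 -m crank '{"grip":[1,1,1,1,1,1,1,1,1,1,1,1,1,1,1,1,1,1,1,1],"slide":[[3.5,3,0],[7,6,0],[10.5,9,0],[14,12,0],[17.5,15,0],[21,18,0],[24.5,21,0],[28,24,0],[31.5,27,0],[35,30,0],[38.5,33,0],[42.3,35.4,0],[42.3,35.4,-4],[42.3,35.4,-8],[42.3,35.4,-12],[42.3,35.4,-12],[42.3,35.4,-12],[42.3,35.4,-12],[42.3,35.4,-12],[42.3,35.4,-12]],"roll":[8,16,24,32,40,48,56,64,72,80,84,84,84,84,84,84,84,84,84,84]}' 100; python3 - <<'E'
from h import *
from rig import manip
s=manip.get_state();print(s["qpos"].round(2))
D=cams();np.save
o=np.zeros((600,800,3),np.uint8)
S=D["side"]["frame"][200:320,230:340][...,::-1];T=D["top"]["frame"][140:220,250:350][...,::-1]
o[:600,:400]=cv2.resize(S,(550,600))[:,80:480];o[:400,400:]=cv2.resize(T,(500,400))[:,60:460]
cv2.imwrite("pics/k2.png",o)
E
```

```text
clock: 2.2
position: [0.6319, -0.1827, 0.1135]
ee_rot: [0.563, 0.43, 0.56, -0.429]
contact_force: [0.2, -0.7, 0.6]
width: 0.0853
[-0.39  0.47  1.49  0.    1.17 -0.65]
```

View pics/k2.png

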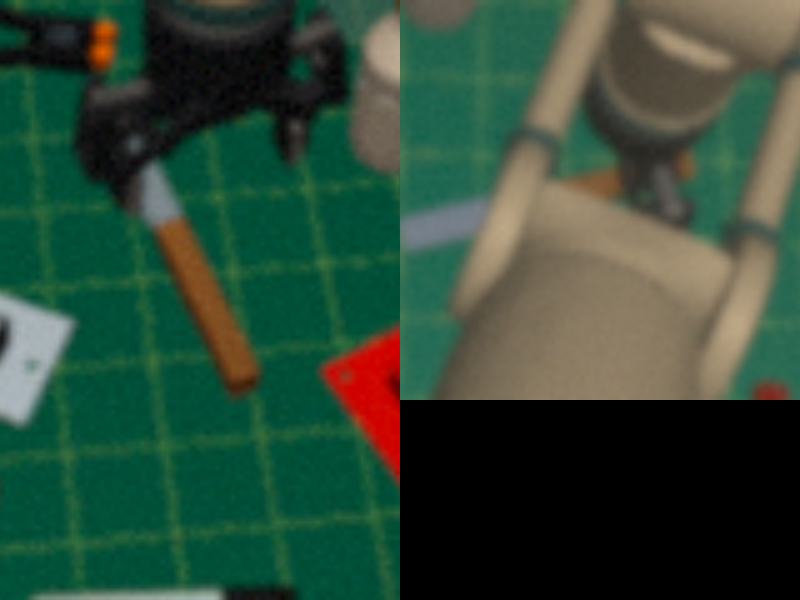

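View: the open fingers straddle the handle line, clear of the bottle, with the handle below. Descend.

```bash
python3 -m crank '{"grip":[1,1,1,1,1,1,1],"slide":[[0,0,-3],[0,0,-6],[0,0,-8.5],[0,0,-10],[-0.1,0,-10.5],[-0.1,0,-10.5],[-0.1,0,-10.5]],"roll":[0,0,0,0,0,0,0]}'
```

```text
clock: 3.0
position: [0.6306, -0.1825, 0.0074]
ee_rot: [0.562, 0.43, 0.561, -0.429]
contact_force: [-0.8, -0.6, -0.4]
width: 0.0854
```

```bash
python3 -m crank '{"grip":[1,0,0,0,0,0,0,0,0],"slide":[[0,0,-0.4],[0,0,-0.4],[0,0,-0.4],[0,0,-0.4],[0,0,-0.4],[0,0,-0.4],[0,0,-0.4],[0,0,-0.4],[0,0,-0.4]],"roll":[0,0,0,0,0,0,0,0,0]}' 100
```

```text
clock: 3.9
position: [0.6302, -0.1823, 0.0028]
ee_rot: [0.562, 0.43, 0.561, -0.429]
contact_force: [-0.4, 0.1, 5.2]
width: 0.0159
```

```bash
python3 -m crank '{"grip":[0,0,0,0,0,0,0,0,0,0,0,0,0,0],"slide":[[0,0,2],[0,0,4.5],[0,0,7],[-2,4,8],[-4,8,8],[-6.5,12,7.5],[-8.9,16.3,6.3],[-8.9,16.3,6.3],[-8.9,16.3,6.3],[-8.9,16.3,6.3],[-8.9,16.3,6.3],[-8.9,16.3,6.3],[-8.9,16.3,6.3],[-8.9,16.3,6.3]],"roll":[0,0,0,-6,-13,-18,-21.5,-21.5,-21.5,-21.5,-21.5,-21.5,-21.5,-21.5]}'; python3 - <<'E'
from h import *
D=cams();pickle.dump(D,open("d1.pkl","wb"))
o=np.zeros((600,800,3),np.uint8)
S=D["side"]["frame"][120:220,220:320][...,::-1];T=D["top"]["frame"][150:225,185:260][...,::-1]
o[:400,:400]=cv2.resize(S,(400,400),interpolation=cv2.INTER_CUBIC);o[:400,400:]=cv2.resize(T,(400,400),interpolation=cv2.INTER_CUBIC)
cv2.imwrite("pics/k3.png",o[:400])
E
```

```text
clock: 5.3
position: [0.541, -0.0197, 0.0653]
ee_rot: [0.472, 0.527, 0.471, -0.527]
contact_force: [-0.7, 0.3, -1.6]
width: 0.016
```

View pics/k3.png

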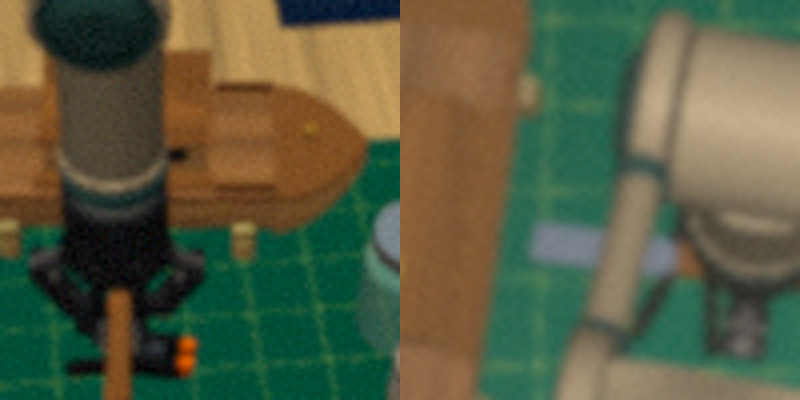

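Top view: the tip is at about px (209.7,195.1), i.e. y≈110.5 mm. That is 20 mm short of the lip, as planned, at blade height 74.5 mm. Insert 27 mm.

```bash
python3 -m crank '{"grip":[0,0,0,0,0,0,0,0],"slide":[[0.08,0.7,0],[0.15,1.4,0],[0.2,1.8,0],[0.24,2.2,0],[0.27,2.5,0],[0.29,2.68,0.05],[0.29,2.68,0.05],[0.29,2.68,0.05]],"roll":[0,0,0,0,0,0,0,0]}'
```

```text
clock: 6.2
position: [0.5438, 0.0076, 0.0658]
ee_rot: [0.472, 0.527, 0.472, -0.527]
contact_force: [0.2, -0.2, -0.7]
width: 0.0159
```

```bash
python3 -m crank '{"grip":[0,0,0,0,0,0,0,0,0,0,0],"slide":[[0,0,0.5],[0,0.02,1.0],[0,0.06,1.7],[0.01,0.13,2.3],[0.02,0.25,2.9],[0.04,0.4,3.5],[0.06,0.56,4.1],[0.08,0.76,4.7],[0.1,0.98,5.3],[0.1,0.98,5.3],[0.1,0.98,5.3]],"roll":[0,0,0,0,0,0,0,0,0,0,0]}'; python3 - <<'E'
from h import *
D=cams();pickle.dump(D,open("d2.pkl","wb"))
o=np.zeros((400,800,3),np.uint8)
S=D["side"]["frame"][80:190,200:310][...,::-1];T=D["top"]["frame"][130:230,150:250][...,::-1]
o[:400,:400]=cv2.resize(S,(400,400),interpolation=cv2.INTER_CUBIC);o[:400,400:]=cv2.resize(T,(400,400),interpolation=cv2.INTER_CUBIC)
cv2.imwrite("pics/k4.png",o[:400])
E
```

```text
clock: 7.3
position: [0.5449, 0.0176, 0.119]
ee_rot: [0.472, 0.527, 0.472, -0.527]
contact_force: [0.7, -0.2, -1.2]
width: 0.016
```

View pics/k4.png

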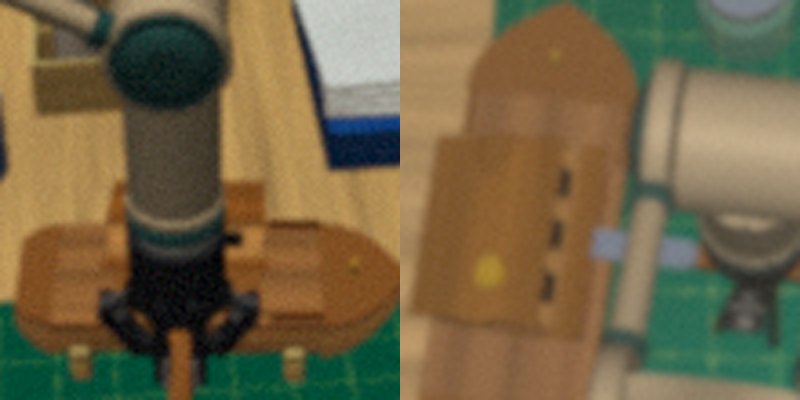

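The cover is raised about 0.4 rad, windows showing at (555,235), and the blade disappears under the lip at (592,243). I check the overlap in numbers.

```bash
python3 - <<'E'
from h import *
D=pickle.load(open("d2.pkl","rb"));d=D["top"]
b=np.array([565,199.])/1000;y=np.array([.108,.994]);x=np.array([.994,-.108])
print("tip",proj(d,[.5449+.014,.0176+.1292,.128]))
for th in(.35,.4,.45):
    for r in(.117,.132):
        print(th,r,proj(d,[*(b-.006*x+y*(.062-r*np.cos(th))),.08+r*np.sin(th)]))
f=d["frame"];print(f[191,190:212].tolist())
E
```

```text
tip [[196.19594326 190.34146538]]
0.35 0.117 [[194.68340748 192.43558842]]
0.35 0.132 [[199.10018007 192.71124514]]
0.4 0.117 [[193.78563476 192.00734964]]
0.4 0.132 [[198.10230821 192.22696745]]
0.45 0.117 [[192.7966342  191.57136217]]
0.45 0.132 [[196.99948888 191.7333503 ]]
[[122, 90, 59], [133, 95, 56], [135, 94, 52], [133, 90, 47], [132, 89, 51], [128, 88, 48], [128, 92, 57], [126, 100, 81], [124, 112, 111], [123, 122, 133], [121, 126, 138], [125, 131, 141], [129, 133, 144], [124, 131, 142], [121, 126, 136], [119, 121, 128], [122, 118, 112], [134, 118, 101], [146, 129, 104], [152, 133, 107], [157, 139, 110], [154, 136, 108]]
```

Tip is about 5 mm under the lip. I carry on along the arc, 1.5 mm deeper.

```bash
python3 -m crank '{"grip":[0,0,0,0,0,0,0,0,0,0,0,0,0,0,0,0,0,0,0,0],"slide":[[0.04,0.4,0.55],[0.07,0.7,1.1],[0.1,1.0,1.65],[0.14,1.34,2.2],[0.18,1.7,2.7],[0.23,2.1,3.2],[0.27,2.5,3.65],[0.32,2.95,4.1],[0.37,3.4,4.5],[0.42,3.9,4.9],[0.48,4.4,5.3],[0.53,4.9,5.65],[0.59,5.45,6.0],[0.65,6.0,6.3],[0.71,6.55,6.55],[0.77,7.1,6.8],[0.83,7.7,7.0],[0.9,8.3,7.2],[0.97,8.9,7.35],[1.03,9.5,7.45]],"roll":[0,0,0,0,0,0,0,0,0,0,0,0,0,0,0,0,0,0,0,0]}'; python3 -m crank '{"grip":[0,0,0,0,0,0,0,0],"slide":[[0.07,0.65,0.1],[0.14,1.3,0.15],[0.2,1.9,0.15],[0.27,2.5,0.15],[0.33,3.1,0.1],[0.4,3.8,0.05],[0.4,3.8,0.05],[0.4,3.8,0.05]],"roll":[0,0,0,0,0,0,0,0]}';python3 - <<'E'
from h import *
D=cams();pickle.dump(D,open("d3.pkl","wb"))
o=np.zeros((400,800,3),np.uint8)
S=D["side"]["frame"][80:190,200:310][...,::-1];T=D["top"]["frame"][130:230,130:230][...,::-1]
o[:400,:400]=cv2.resize(S,(400,400),interpolation=cv2.INTER_CUBIC);o[:400,400:]=cv2.resize(T,(400,400),interpolation=cv2.INTER_CUBIC)
cv2.imwrite("pics/k5.png",o[:400])
E
```

```text
clock: 9.4
position: [0.5551, 0.113, 0.1935]
ee_rot: [0.472, 0.527, 0.472, -0.527]
contact_force: [0.8, 0.0, -1.2]
width: 0.0159
clock: 10.2
position: [0.559, 0.1505, 0.1937]
ee_rot: [-0.472, -0.527, -0.472, 0.527]
contact_force: [0.9, -0.3, 0.6]
width: 0.0157
```

View pics/k5.png

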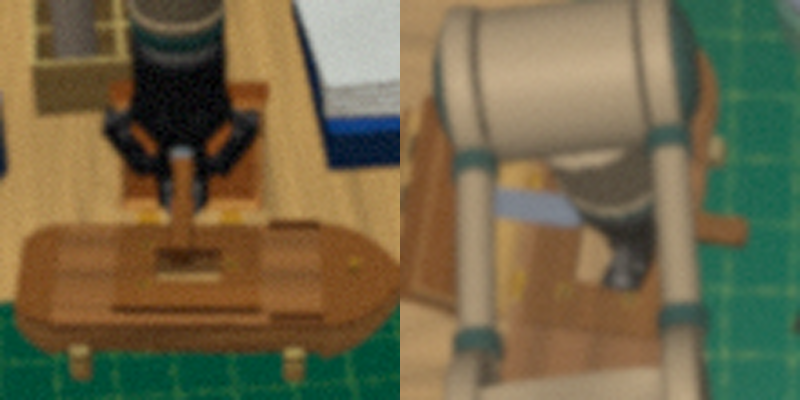

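Cover is fully open: its inside faces the camera, and the well and inserts are visible. Return the knife to its old place.

```bash
python3 -m crank '{"grip":[0,0,0,0,0,0,0,0,0,0,0,0,0,0,0,0,0,0],"slide":[[0,-3,0],[0.5,-7,0],[1.5,-11,0],[2.5,-15,0],[3.5,-19,0],[4.5,-23,-1],[5.5,-27,-3],[6.5,-31,-6],[7.1,-33.3,-9],[7.1,-33.3,-12],[7.1,-33.3,-14.5],[7.1,-33.3,-16.5],[7.1,-33.3,-17.5],[7.1,-33.3,-18.2],[7.1,-33.3,-18.6],[7.1,-33.3,-18.9],[7.1,-33.3,-18.9],[7.1,-33.3,-18.9]],"roll":[0,0,3,6,10,14,18,20,21.5,21.5,21.5,21.5,21.5,21.5,21.5,21.5,21.5,21.5]}'
```

```text
clock: 12.1
position: [0.6305, -0.1827, 0.0056]
ee_rot: [0.562, 0.43, 0.561, -0.429]
contact_force: [-0.5, 0.1, -0.6]
width: 0.0158
```

```bash
python3 -m crank '{"grip":[0,0,0,0.3,0.6,1,1,1,1,1,1],"slide":[[0,0,-0.1],[0,0,-0.25],[0,0,-0.25],[0,0,-0.25],[0,0,-0.25],[0,0,-0.25],[0,0,-0.25],[0,0,-0.25],[0,0,-0.25],[0,0,0],[0,0,0.4]],"roll":[0,0,0,0,0,0,0,0,0,0,0]}'; python3 -m crank '{"grip":[1,1,1,1,1,1,1,1],"slide":[[0,0,2],[0,0,5],[0,0,9],[0,0,13],[-3,0,15],[-7,0,15],[-11,0,15],[-11,0,15]],"roll":[0,0,0,0,0,0,0,0]}'
```

```text
clock: 13.2
position: [0.6298, -0.1825, 0.0088]
ee_rot: [0.562, 0.43, 0.562, -0.43]
contact_force: [-0.3, -0.5, 0.3]
width: 0.0856
clock: 14.0
position: [0.5141, -0.1811, 0.1591]
ee_rot: [0.56, 0.429, 0.563, -0.431]
contact_force: [-0.1, -0.5, -0.7]
width: 0.0857
```

```bash
python3 - <<'E'
from h import *
D=cams();pickle.dump(D,open("d4.pkl","wb"))
b=np.array([565,199.])/1000;a=np.radians(-6.2);X=np.array([np.cos(a),np.sin(a)]);Y=np.array([-np.sin(a),np.cos(a)])
L=[(-40,-26),(-40,26),(40,0)]
pan=[]
for n in("top","side"):
    d=D[n];f=d["frame"].astype(float)
    yel=(f[...,0]+f[...,1])/2-f[...,2]  # yellowness
    yel=cv2.GaussianBlur(yel,(0,0),.7)
    for x,y in L:
        p=proj(d,[*(b+X*x/1000+Y*y/1000),.08])[0];u,v=np.round(p).astype(int)
        w=yel[v-5:v+6,u-5:u+6];w2=np.clip(w-np.percentile(w,75),0,None);w2*=w2
        gy,gx=np.mgrid[v-5:v+6,u-5:u+6];c=np.array([(w2*gx).sum(),(w2*gy).sum()])/w2.sum()
        print(n,(x,y),"pred",p.round(1),"found",c.round(1),"world",(onz(d,c,.08)[0]*1000).round(1),w.max().round(),np.median(w).round())
    h=cv2.cvtColor(d["frame"],cv2.COLOR_RGB2HSV).astype(int)
    m=(h[...,0]<20)&(h[...,1]>120)&(h[...,2]>70);m=blob(m,(303,177) if n=="top" else (289,262))
    r=cv2.minAreaRect((outline(d,m,.02)[:,:2]*1000).astype(np.float32));print("handle",np.round(r[0]),np.round(r[1]))
    u,v=np.round(proj(d,[*b,.08])[0]).astype(int)
    pan.append(cv2.resize(d["frame"][v-28:v+28,u-28:u+28][...,::-1],(400,400),interpolation=cv2.INTER_CUBIC));print("panel origin",u-28,v-28)
cv2.imwrite("pics/ins.png",cv2.convertScaleAbs(np.hstack(pan),alpha=1.4))
E
```

```text
top (-40, -26) pred [187.5 204.6] found [188.  204.6] world [522.5 175.9  80. ] 64.0 60.0
top (-40, 26) pred [171.1 202.4] found [170.2 201.8] world [529.9 232.1  80. ] 63.0 56.0
top (40, 0) pred [183.3 178.7] found [183.1 178.5] world [605.4 195.2  80. ] 61.0 56.0
handle [ 625. -162.] [15. 38.]
panel origin 153 163
side (-40, -26) pred [239.5 157.6] found [236.3 160.9] world [511.1 162.9  80. ] 24.0 20.0
side (-40, 26) pred [240.1 147. ] found [244.7 146.4] world [543.8 230.3  80. ] 22.0 -5.0
side (40, 0) pred [263.4 152.3] found [263.5 153. ] world [605.  191.2  80. ] 75.0 67.0
handle [ 632. -198.] [ 19. 116.]
panel origin 224 124
```

View pics/ins.png

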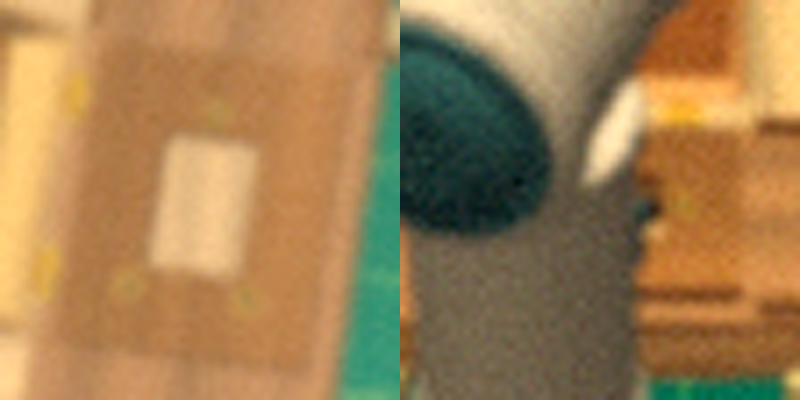

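Top panel: inserts at (247,297), (127,287) and (217,108), with the well between them. The side view is hidden by the arm. The handle lies where it was, per the side view. I refine the inserts with averaged top frames.

```bash
python3 - <<'E'
from h import *
from rig import manip
F=[manip.get_image("top") for _ in range(12)];d=F[0];f=np.mean([i["frame"].astype(float) for i in F],0)
g=f[...,1]/f.sum(2)  # greenness share: brass higher than wood
W=[]
for p in((187.15,204.15),(170.35,202.75),(182.95,177.7)):
    u,v=np.round(p).astype(int)
    w=g[v-4:v+5,u-4:u+5];gy,gx=np.mgrid[v-4:v+5,u-4:u+5]
    k=np.hypot(gx-p[0],gy-p[1])<2.8;bg=np.median(w[~k])
    w2=np.where(k,np.clip(w-bg,0,None),0);c=np.array([(w2*gx).sum(),(w2*gy).sum()])/w2.sum()
    W.append(onz(d,c,.08)[0,:2]*1000);print(p,c.round(2),"peak",(w2.max()*1e3).round(1),W[-1].round(1),(onz(d,p,.08)[0]*1000).round(1))
W=np.array(W);L=np.array([(-40,-26),(-40,26),(40,0.)])
A=W-W.mean(0);B=L-L.mean(0)
th=np.arctan2((B[:,0]*A[:,1]-B[:,1]*A[:,0]).sum(),(A*B).sum());R=np.array([[np.cos(th),-np.sin(th)],[np.sin(th),np.cos(th)]])
o=W.mean(0)-R@L.mean(0);print("yaw",np.degrees(th).round(2),"origin",o.round(1),"resid",(W-(L@R.T+o)).round(1).tolist())
E
```

```text
(187.15, 204.15) [187.   204.39] peak 22.5 [523.  179.2] [523.8 178.7  80. ]
(170.35, 202.75) [170.52 202.44] peak 24.8 [528.  231.1] [527.  231.6  80. ]
(182.95, 177.7) [182.94 178.33] peak 23.0 [605.8 195.8] [607.8 195.9  80. ]
yaw -6.33 origin [565.5 200.6] resid [[0.1, 0.0], [-0.6, 0.3], [0.5, -0.3]]
```

```bash
python3 -m crank '{"grip":[1,1,1,1,1,1,1,1,1,1,1,1,1,1,1,1],"slide":[[-0.5,-0.5,0],[-1,-1,0],[-1.8,-1.9,0],[-1.8,-1.9,0],[-1.8,-1.9,0],[-1.8,-1.9,0],[-1.8,-1.9,-4],[-1.8,-1.9,-8],[-1.8,-1.9,-11],[-1.8,-1.9,-13],[-1.8,-1.9,-14],[-1.8,-1.9,-14.6],[-1.8,-1.9,-14.8],[-1.8,-1.9,-14.8],[-1.8,-1.9,-14.8],[-1.8,-1.9,-14.8]],"roll":[8,16,24,32,40,48,48,48,48,48,48,48,48,48,48,48]}'; python3 - <<'E'
from rig import manip
from scipy.spatial.transform import Rotation as R
import numpy as np
s=manip.get_state();q=s["ee_rot"];m=R.from_quat(np.r_[q[1:],q[0]]).as_matrix();print(s["position"],np.degrees(np.arctan2(m[1,1],m[0,1])),m[:,0].round(4))
E
```

```text
clock: 16.3
position: [0.5026, -0.2019, 0.0117]
ee_rot: [0.688, 0.164, 0.687, -0.164]
contact_force: [0.1, 0.2, 0.7]
width: 0.0853
[ 0.5026139  -0.20186594  0.0117222 ] 63.19252548159557 [ 1.7e-03 -8.0e-04 -1.0e+00]
```

```bash
python3 -m crank '{"grip":[1,1,1,0.6,0.4,0,0,0,0,0,0,0,0],"slide":[[-0.65,0.2,0],[-0.65,0.2,-0.3],[-0.65,0.2,-0.4],[-0.65,0.2,-0.4],[-0.65,0.2,-0.4],[-0.65,0.2,-0.4],[-0.65,0.2,-0.4],[-0.65,0.2,-0.4],[-0.65,0.2,-0.4],[-0.65,0.2,-0.4],[-0.65,0.2,-0.4],[-0.65,0.2,-0.4],[-0.65,0.2,-0.4]],"roll":[0,0,0,0,0,0,0,0,0,0,0,0,0]}' 60
```

```text
clock: 17.6
position: [0.4958, -0.1997, 0.0071]
ee_rot: [0.688, 0.164, 0.688, -0.164]
contact_force: [0.8, 0.1, 4.0]
width: 0.0188
```

```bash
python3 -m crank '{"grip":[0,0,0,0,0,0,0,0,0,0,0,0,0,0,0,0,0,0,0,0],"slide":[[0,0,1.5],[0,0,4],[0,0,8],[0,0,12],[1,3,15],[2,6,16],[2.5,10,16],[3,14,16],[3.5,18,16],[4,22,16],[4.5,26,16],[5,30,16],[6,34,16],[6.5,37,16],[6.9,39,16],[6.94,40,16],[6.94,40,15],[6.94,40,13.5],[6.94,40,12.1],[6.94,40,12.1]],"roll":[0,0,0,0,3,6,9,12,15,18,20.5,20.5,20.5,20.5,20.5,20.5,20.5,20.5,20.5,20.5]}'; python3 -m crank '{"grip":[0,0,0,0],"slide":[[0,0,-1],[0,0,-1.5],[0,0,-1.5],[0,0,-1.5]],"roll":[0,0,0,0]}';  python3 - <<'E'
from h import *
from rig import manip
from scipy.spatial.transform import Rotation as R
s=manip.get_state();q=s["ee_rot"];m=R.from_quat(np.r_[q[1:],q[0]]).as_matrix();print(s["position"],np.degrees(np.arctan2(m[1,1],m[0,1])),m[:,0].round(4),s["contact_force"])
D=cams();pickle.dump(D,open("d5.pkl","wb"))
pan=[]
for n in("top","side"):
    d=D[n];u,v=np.round(proj(d,[.565,.2,.09])[0]).astype(int);print(u-28,v-28)
    pan.append(cv2.resize(d["frame"][v-28:v+28,u-28:u+28][...,::-1],(400,400),interpolation=cv2.INTER_CUBIC))
cv2.imwrite("pics/fin.png",np.hstack(pan))
E
```

```text
clock: 19.6
position: [0.5624, 0.1984, 0.1248]
ee_rot: [0.704, 0.038, 0.708, -0.04]
contact_force: [-1.7, -1.2, -2.2]
width: 0.0189
clock: 20.0
position: [0.5651, 0.2003, 0.113]
ee_rot: [0.706, 0.039, 0.706, -0.039]
contact_force: [-0.3, -0.3, -2.2]
width: 0.0192
[0.56509476 0.20029192 0.11297069] 83.67986727479749 [ 3.e-04  1.e-04 -1.e+00] [-0.29046881 -0.32064419 -2.16620004]
153 162
223 122
```

View pics/fin.png

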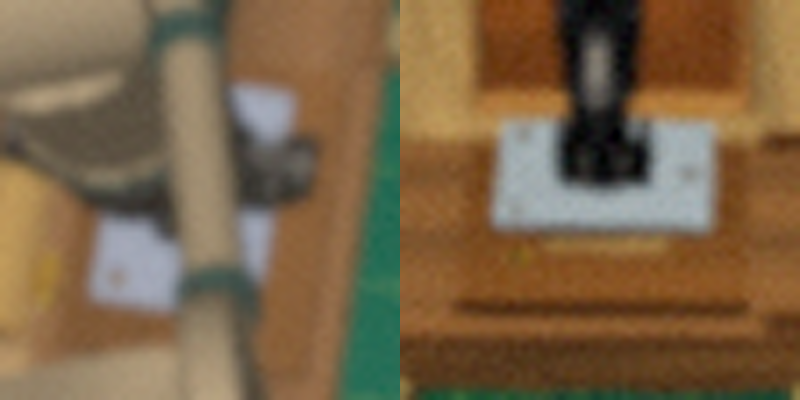

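The plate hovers level over the well, with the single hole (690,172 in the side panel) towards the bow. Insert0 shows at (523,255) in the side panel, and hole1 at (118,277) in the top panel. I measure these before the last lowering.

```bash
python3 - <<'E'
from h import *
D=pickle.load(open("d5.pkl","rb"));d=D["side"];t=D["top"]
h=cv2.cvtColor(d["frame"],cv2.COLOR_RGB2HSV).astype(int)
m=blob((h[...,1]<75)&(h[...,2]>120),(250,147));m=cv2.morphologyEx(m.astype(np.uint8),cv2.MORPH_OPEN,np.ones((3,3)))
z=.113-.0071+.004
P=(outline(d,m,z)[:,:2]*1000).astype(np.float32);r=cv2.minAreaRect(P);print("side plate",np.round(r[0],1),np.round(r[1],1),r[2])
s=lambda x,y:(223+(x+.5-400)/7.143-.5,122+(y+.5)/7.143-.5)
a=np.radians(-6.3);R=np.array([[np.cos(a),-np.sin(a)],[np.sin(a),np.cos(a)]])
print("side insert0",(onz(d,s(523,255),.08)*1000).round(1),"top est",(R@[-40,-26]+[565.5,200.6]).round(1))
for nm,p,l in(("h0",(517,209),(-40,-26)),("h1",(523,133),(-40,26)),("h2",(690,172),(40,0))):
    print(nm,"side",(onz(d,s(*p),z-.001)*1000).round(1),"desired",(R@l+[565.5,200.6]).round(1))
print("h1 top",(onz(t,(153+118.5/7.143-.5,162+277.5/7.143-.5),z-.001)*1000).round(1))
E
```

```text
side plate [563.6 198.6] [ 68.7 100.5] 84.03791809082031
side insert0 [[523.6 178.9  80. ]] top est [522.9 179.1]
h0 side [[522.1 179.9 108.9]] desired [522.9 179.1]
h1 side [[528.2 231.9 108.9]] desired [528.6 230.8]
h2 side [[604.3 196.6 108.9]] desired [605.3 196.2]
h1 top [[529.7 230.8 108.9]]
```

All hole checks agree within about 1 mm. Lower to about 11 mm above the rim.

```bash
python3 -m crank '{"grip":[0,0,0,0,0,0,0,0,0,0],"slide":[[0.05,0,-0.4],[0.05,0,-0.8],[0.05,0,-1.2],[0.05,0,-1.4],[0.05,0,-1.4],[0.05,0,-1.4],[0.05,0,-1.4],[0.05,0,-1.4],[0.05,0,-1.4],[0.05,0,-1.4]],"roll":[0,0,0,0,0,0,0,0,0,0]}'; python3 - <<'E'
from h import *
from rig import manip
print(manip.get_state()["position"],manip.get_state()["qd"].round(3))
D=cams();d=D["side"];pan=[]
m=None
for n,c in(("side",[.565,.2,.09]),("top",[.6,-.15,.0])):
    d=D[n];u,v=np.round(proj(d,c)[0]).astype(int);print(u-28,v-28)
    k=28 if n=="side" else 50
    pan.append(cv2.resize(d["frame"][v-k:v+k,u-k:u+k][...,::-1],(400,400),interpolation=cv2.INTER_CUBIC))
cv2.imwrite("pics/fin2.png",np.hstack(pan))
E
```

```text
clock: 21.1
position: [0.5655, 0.2005, 0.0989]
ee_rot: [0.706, 0.039, 0.706, -0.039]
contact_force: [0.6, -0.5, -1.3]
width: 0.0186
[0.56547041 0.20045634 0.09892231] [ 0.002  0.001 -0.001  0.001  0.     0.002]
223 122
262 160
```

View pics/fin2.png

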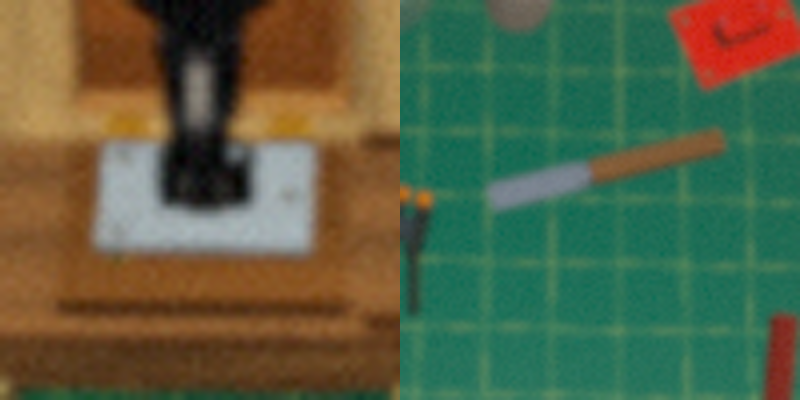

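The plate is held level about 12 mm above the rim and nothing is touching. The knife lies flat on the mat and the cover is open behind. Hand in.

```bash
python3 -c "
from rig import manip
print(manip.sign_off(), manip.get_state()['clock'])"
```

```text
the job is handed in; nothing more can be done
the job is handed in; nothing more can be done
```

I levered the cover fully open with the knife and laid the knife flat where it came from. The mounting plate is now held level over the well, single hole towards the bow. The job is handed in; the clock read 21.1 s of the 67 s allowed after the last move.

**Last checks:**
- **Alignment:** Hover measurements from the two cameras put the holes within about 1.3 mm of the inserts. After that I moved the plate 0.5 mm in x to correct it and lowered it 14 mm. I did not measure the holes again, but the tool stopped within about 0.2 mm of its sideways target.
- **Height and contact:** The underside is about 12 mm above the rim, worked out from tool height. The joints were still and the force reading showed no sign of contact with the boat.
- **Cover and knife:** The last pictures show the cover open and the knife lying free on the mat.

**Disagreements:**
- **Plate outline:** At hover, the side camera's outline of the plate sat about 2 mm off the hole-based estimate. The gripper's shadow and blur cut into that outline, so I trusted the holes.
- **Top camera and knife:** Just after I put the knife down, the arm hid part of the handle and the top camera misread its position. The side view then and the last top picture both show it lying in place.

I went through 11 pictures, one over the budget of 10. The cover's exact angle and the bystanders' positions were not measured; the pictures show no disturbance in the areas I looked at.

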